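# Torque the hold-down bolt of a microscope stand with a breakaway wrench

## Robot

A 6-joint arm with a two-finger parallel gripper is mounted at the origin on the work surface. World frame = base frame: x ahead of the robot, y to its left, z up, the work surface at z = 0. Lengths are in m, angles in rad, forces in N, time in s.
With the tool pointing down it reaches from about 0.3 to 0.85 m from the base axis. Payload 4.2 kg.
Tool frame: the origin (TCP) lies at the very end of the fingers, on their centre line; the grasp point (between the pads) lies 19 mm behind it (env.pinch_z is the distance from the TCP to the grasp point, in m); z points along the fingers, y is the direction in which the jaws open and shut (so a half turn about z gives the same grasp; the last joint's range is limited). The gripper opens to 91 mm and grips with 3 to 60 N. Pads are 32 mm wide; open, the fingers measure 118 mm over their backs; the gripper's body (76 mm by 178 mm) begins 60 mm behind the grasp point.
Start: joints at [-1.279, 0.32, 1.565, -0, 1.257, -0.02], TCP at [0.176, -0.547, 0.214] pointing down, gripper open.
Joint ranges: [-3.11, 3.11], [-0.84, 2.01], [0.21, 2.61], [-1.34, 4.49], [0.05, 2.63], [-2.56, 2.56]. Speed limits (rad/s): [2.57, 2.57, 3.14, 3.14, 3.14, 3.14].

## Interface

Orientations are given as a unit quaternion [x, y, z, w].
In Python, from bench import env gives the robot as it stands.
- The arm moves only by the tool play_rows, never from a script. Its argument "motion" is a list of rows, each a list of 5 numbers: the shift along the tool's x, y, z in cm, then the turn about the tool's z in rad, then the closure, from 0 (fully open) to 1 (shut). In form: [[tx, ty, tz, roll, jaw], ...]. A call has 1 to 20 rows; each row shifts and turns the commanded pose from where the row before left it, along the tool's axes as they then stand; what a row does not reach is not made up. A row lasts 1/12 s, in which the tool goes at most 41.7 mm and 7.16 degrees, less where a joint would pass 70% of its speed; a pose out of reach is approached as far as the arm can. A call is refused whole if a number of a shift passes 4.17 or a number of a turn 0.125, either way. A call with a gripper value outside its range is refused whole. The fingers move at their own pace and stop on an object; "force" is the grip in N (left out, the last holds). Time passes only in rows, so rows that do not move let the fingers close. It gives the time, the measured TCP pose, the force and the opening at its end, in the units of the state.
- env.get_state(): the state, without advancing time (a new reading comes with each control period).
- env.read_camera(name): name is "side" or "top" or "wrist"; returns a dict with "img" (400x640x3 uint8, red, green, blue), "z_map" (400x640 float32, m along the optical axis (not along the pixel's ray), 0 where there is no reading), "mtx" (3x3 intrinsics, pixels), "k1" (the pictures are not rectified: a ray, as slopes to the right and down, at radius r is drawn at 1 + k1 r^2 times it, then the intrinsics apply), "origin" and "attitude" of the camera in the world. Camera axes: x right, y up, looking along -z (the intrinsics and any distortion apply to the point x, -y, -z); pixel columns grow to the right and rows downward; lengths in m; the calibration is good to about 2 mm. A picture is of the moment at which its call begins.
- env.close_job(): hands the job in, once; it reports no verdict.
Trained networks look in a picture, given as the dict that the camera call returned (one of the last four; its "shot" number tells which), for a name from the list of things; names that differ only in an ending like _2 or _b are one class to them, and where a whole thing is asked for, a point or a joint stands for the part that bears it (a point fixed in the world has none). Each returns a list of dicts, best first, with "p" (0 to 1); they miss things now and then, are a little off and sometimes report something else, mostly with a low value. They report only what shows in the picture. A call takes as long as a camera call. They do not tell look-alikes from the thing itself.
- env.cut_out(label, picture): "region" (400x640 bool, what is visible of it) and "bbox" ([left, top, width, height] in pixels, round what is visible of it).
The state is a dict: "t": time; "joints": joint angles; "joint_vel": joint speeds; "joint_efforts": joint torques, N m; "eef_pos": TCP position; "tool_rot": TCP orientation; "contact_force": force on the tool from outside, world axes, zero at the start; "moment": the same for the moment, N m; "grip_width": finger opening in m.
Only numpy, scipy, OpenCV 4.12 (cv2) and the standard library are available. Lean on these libraries where they do the work, as an engineer would, in place of code of your own. Each camera call takes 0.05 s, during which the arm holds its last target.

## Task

The torque wrench is already seated on the hold-down bolt of the microscope stand. Pull its handle clockwise (seen from above) until the breakaway joint clearly gives, but stop before the handle folds right onto its end stop, then ease the handle back until it springs straight, without slackening the bolt. After that lift the wrench off and lay it in the blue tray, leaving everything else where it is.

Things in the scene. Friction and masses are not known exactly. Their poses are not given: they have to be found in the camera images.
- stand: Digital microscope on a white base plate 200 (x) by 300 (y) by 18 mm, fixed to the bench; yaw within 16 degrees. Origin: centre of the plate's underside. Pillar 25 mm across, 350 mm tall at x +45, y +85 mm of its frame; camera barrel over x +45, y -20 mm, lowest point 108 mm up. Three black hold-down bolts along its front edge, x -75, y -122, 0 and +122 mm; the wrench sits on the one at y -122 mm.
- bolt_top (a point): Centre of the top of the bolt under the wrench, 43 mm above the bench: square head 22 mm across flats, 22 mm tall, on a steel washer 42 mm across and 3 mm thick; vertical axis. It turns clockwise (from above) to tighten, needing more torque the further it goes, and stays where it is left. How far it still has to go, roughly 0.1 to 0.55 rad, cannot be seen.
- wrench: Steel head of the loose torque wrench: 44 mm across, 34 mm tall, square bore from below 20 mm deep and 23 mm across flats (0.5 mm play all round). Origin: socket axis at its underside; x points towards the handle's end, z up. Seated, its underside is 23 mm above the bench. Whole wrench 240 mm long, about 360 g, centre of mass about 108 mm from the socket axis.
- handle: Handle, hinged on the head at the breakaway joint, a vertical pin 45 mm from the socket axis. Origin: on the pin, 22 mm above the head's underside; x to the handle's end, parallel to the head's x when straight. Steel tube 16 mm thick to x 50 mm, red grip to 158, end cap to 170 mm. It folds only clockwise, end stop at 0.38 rad; with the pull taken off it springs straight.
- grip (a point): Middle of the red grip, on the handle's axis, 150 mm from the socket axis. Grip 24 mm wide, 22 mm high, flat sides; axis 33 to 45 mm above the bench, as the free handle droops about 4 degrees. Clockwise pull needed here: 1 to 7 N at first, rising about 0.9 N per 10 mm up to about 8 N, where the joint gives: the handle then folds at a steady 8 N. Let go while folded, it snaps back.
- tray: Blue open tray for the wrench, 300 (x) by 115 (y) by 24 mm, walls 4 mm, black rubber floor 6 mm above the bench, fixed. Origin: centre of its underside, on the bench; x runs along its length (either end may take the wrench's head).
- bolt_a (a joint): Angle of one of the three alike hold-down bolts, rad, growing clockwise seen from above (tighter), from an arbitrary zero. Which place it is at changes each time.
- bolt_b (a joint): Angle of one of the three alike hold-down bolts, rad, growing clockwise seen from above (tighter), from an arbitrary zero. Which place it is at changes each time.
- bolt_c (a joint): Angle of one of the three alike hold-down bolts, rad, growing clockwise seen from above (tighter), from an arbitrary zero. Which place it is at changes each time.
- dish: Clear sample dish with brown stones, 85 mm across, 13 mm high, standing on the stand's plate under the camera. Origin: centre of its underside. Leave it alone.
- spare_bolt: Spare black bolt standing on its head on the stand's plate, square head 22 mm across flats, 52 mm tall in all. Origin: centre of the head's underside. Leave it alone.
- light_guide: Clear plastic ring, 50 mm across, 28 mm high, on the bench left of the tray. Origin: centre of its underside. Leave it alone.
- lens_cap: Black lens cap, 56 mm across, 11 mm high, on the bench to the right. Origin: centre of its underside. Leave it alone.
Things that resemble listed ones, but are neither listed nor needed, are in the scene too. Of the things that look like the wrench, the smaller one is meant.

How it is judged:
By the outcome, as a careful person would: the job done as asked, in the order asked, and still so for the second after the job is handed in, with the robot touching nothing.
It also fails if it takes over 72 s, if anything falls off the work surface, if the arm or the gripper's body presses on something with over 40 N, if the wrist force passes 120 N, or if a joint passes its speed limit or range.

## Working session

There is one attempt and no reset: what is moved stays moved. The work goes in short steps, Python scripts to look and compute and a tool call to move; the robot and the scene stay as the last step left them, time stands still between calls to the robot, and variables do not carry over. Pictures are saved under pics/ and viewed, and the job is handed in when it is done.

Besides the shell and the picture viewer there is one more tool, called by a JSON object that holds its "api" and its "payload", one argument or row to a line. play_rows: Moves the arm, as the interface text tells. Its arguments: {"type":"object","properties":{"motion":{"type":"array"},"force":{"type":"number"}},"required":["motion"]}

```bash
ls; mkdir -p pics; cat > h.py <<'E'
import numpy as np,cv2
from scipy.spatial.transform import Rotation as R
from bench import env
def pose(c):
    a=np.array(c['attitude'],float)
    Rm=a if a.shape==(3,3) else R.from_quat(a).as_matrix()
    return Rm,np.array(c['origin'],float)
def cloud(c):
    z=c['z_map'].astype(float);h,w=z.shape
    u,v=np.meshgrid(np.arange(w),np.arange(h))
    K=np.array(c['mtx']);xd=(u-K[0,2])/K[0,0];yd=(v-K[1,2])/K[1,1]
    x,y=xd.copy(),yd.copy()
    for _ in range(10):
        f=1+c['k1']*(x*x+y*y);x=xd/f;y=yd/f
    Rm,o=pose(c)
    P=np.stack([x*z,-y*z,-z],-1)@Rm.T+o
    P[z<=0]=np.nan
    return P
def proj(c,p):
    Rm,o=pose(c);q=(np.atleast_2d(p)-o)@Rm
    x=q[:,0]/-q[:,2];y=-q[:,1]/-q[:,2];f=1+c['k1']*(x*x+y*y)
    K=np.array(c['mtx']);return np.stack([K[0,0]*x*f+K[0,2],K[1,1]*y*f+K[1,2]],-1)
def save(img,n): cv2.imwrite('pics/'+n,img[:,:,::-1])
E
python3 - <<'E'
from h import *
import pickle
s=env.get_state();print({k:np.round(v,3) for k,v in s.items()})
for n in ['top','side']:
    c=env.read_camera(n);save(c['img'],n+'0.png');pickle.dump(c,open(n+'0.pkl','wb'))
    print(n,np.round(c['origin'],3),c['attitude'],c['mtx'],c['k1'])
    P=cloud(c)
    for l in ['stand','wrench','handle','tray','spare_bolt','lens_cap','light_guide','dish','bolt_a']:
        for d in env.cut_out(l,c):
            m=d['region'];q=P[m];print(l,round(d['p'],2),d['bbox'],m.sum(),np.round(np.nanmedian(q,0),3))
E
```

```text
pics
{'t': np.float64(0.0), 'joints': array([-1.279,  0.32 ,  1.566, -0.   ,  1.257, -0.02 ]), 'joint_vel': array([ 0.002, -0.001,  0.001, -0.001, -0.002,  0.   ]), 'joint_efforts': array([-1.0000e-03, -4.1247e+01, -2.3198e+01,  7.2000e-02,  4.6000e-02,
       -0.0000e+00]), 'eef_pos': array([ 0.176, -0.547,  0.213]), 'tool_rot': array([ 0.988,  0.155, -0.   , -0.001]), 'contact_force': array([0.319, 0.514, 0.345]), 'moment': array([ 0.03 , -0.061, -0.006]), 'grip_width': np.float64(0.091)}
top [0.282 0.012 1.328] [ 0.06029229 -0.07360085 -0.70050089  0.70728089] [[449.71310184   0.         316.58272515]
 [  0.         449.71310184 197.27927882]
 [  0.           0.           1.        ]] -0.10931279241592924
stand 0.75 [269.7, 67.6, 102.8, 111.6] 7069 [ 0.73  -0.009  0.02 ]
wrench 0.94 [353.5, 156.3, 46.2, 71.1] 616 [ 0.559 -0.183  0.046]
wrench 0.59 [372.4, 272.2, 75.0, 62.1] 1010 [ 0.234 -0.293  0.034]
handle 0.84 [366.4, 178.0, 36.9, 49.7] 423 [ 0.514 -0.215  0.041]
handle 0.79 [378.6, 292.1, 42.8, 40.0] 482 [ 0.19  -0.246  0.032]
tray 0.76 [188.8, 149.5, 51.6, 107.3] 3994 [0.519 
[... 724 characters left out ...]
5.6, 113.3, 86.6, 110.2] 4030 [0.74  0.048 0.023]
wrench 0.91 [393.9, 161.5, 33.7, 37.0] 365 [ 0.266 -0.326  0.033]
wrench 0.86 [297.7, 168.8, 57.9, 14.2] 331 [ 0.572 -0.176  0.042]
handle 0.75 [410.1, 176.9, 14.7, 19.4] 132 [ 0.199 -0.244  0.032]
handle 0.47 [319.1, 168.7, 38.2, 6.1] 196 [ 0.513 -0.207  0.039]
tray 0.91 [229.2, 241.5, 108.0, 47.0] 3159 [0.518 0.296 0.007]
spare_bolt 0.42 [269.1, 192.1, 8.7, 10.5] 72 [0.675 0.049 0.046]
light_guide 0.59 [287.8, 312.7, 17.8, 18.0] 232 [0.393 0.495 0.021]
dish 0.77 [251.5, 174.9, 19.6, 17.9] 286 [ 0.758 -0.032  0.027]
bolt_a 0.58 [264.6, 208.3, 14.8, 10.6] 119 [0.644 0.114 0.025]
bolt_a 0.52 [280.5, 191.7, 13.0, 7.5] 104 [ 0.635 -0.007  0.024]
```

```bash
python3 - <<'E'
from h import *
import pickle
c=pickle.load(open('top0.pkl','rb'))
im=c['img'];save(cv2.resize(im,(800,500)),'t_full.png')
save(cv2.resize(im[60:340,170:490],(800,700))[:600],'t_crop.png')
save(cv2.resize(im[140:240,300:420],(720,600),interpolation=cv2.INTER_CUBIC),'t_w.png')
c=pickle.load(open('side0.pkl','rb'));save(cv2.resize(c['img'],(800,500)),'s_full.png')
E
```

```text
(no output)
```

View pics/t_full.png

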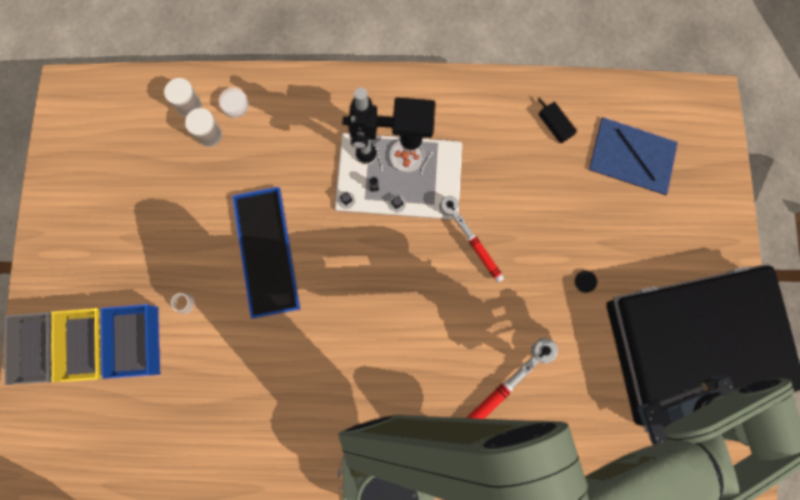

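View pics/t_w.png

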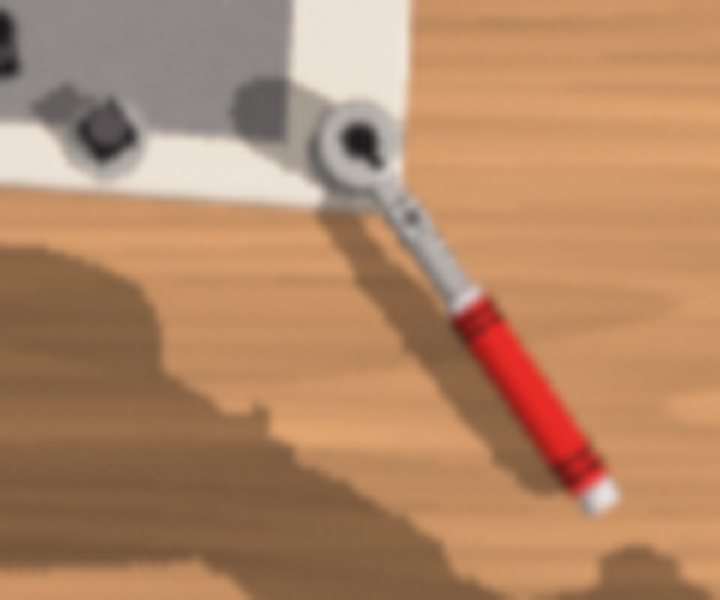

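View pics/s_full.png

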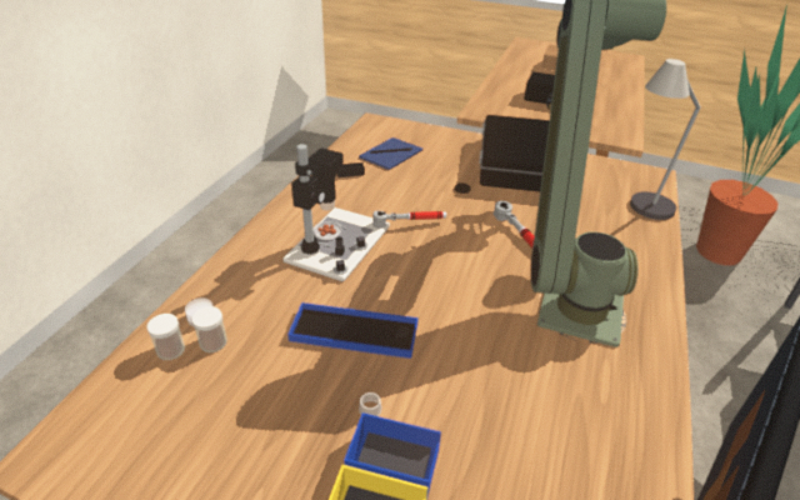

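The torque wrench look-alikes are at top (376,190) and (410,300). The first sits on the stand's corner bolt and is the smaller, so it is the one meant. The tray is the long blue one at (213,203), not the small blue bin at (105,273). Next I'll measure them.

```bash
python3 - <<'E'
from h import *
import pickle
for n in ['top0','side0']:
    c=pickle.load(open(n+'.pkl','rb'));P=cloud(c);im=c['img'].astype(int)
    r=(im[...,0]>130)&(im[...,1]<80)&(im[...,2]<80)
    near=(P[...,0]>0.4)&(P[...,0]<0.62)&(P[...,1]<-0.1)&(P[...,1]>-0.32)&(P[...,2]<.1)
    q=P[r&near];print(n,'red',len(q),np.round(np.nanmean(q,0),4),np.round(np.percentile(q,[5,50,95],axis=0),3).tolist())
    m=q[:,:2].mean(0);u,s,vt=np.linalg.svd(q[:,:2]-m,full_matrices=False);d=vt[0];d=d if d[0]<0 else -d
    t=(q[:,:2]-m)@d;print('dir',d,'yaw',np.arctan2(d[1],d[0]),'ext',t.min(),t.max(), 'end centers',m+d*t.min(),m+d*t.max(),'axis pt 150back',m-d*0.15)
    # tail->z slope
    print('slope',np.polyfit(t,q[:,2],1))
    # head: z>0.05 near
    b=(P[...,2]>0.050)&(P[...,2]<0.065)&(np.hypot(P[...,0]-(m-d*.15)[0],P[...,1]-(m-d*.15)[1])<.04)
    h=P[b];print('head',len(h),np.round(np.mean(h,0),4),np.round((h.min(0)+h.max(0))/2,4))
    # tray: dark floor + blue
    bl=(im[...,2]>im[...,0]+50)&(im[...,2]>80)&(P[...,0]>.34)&(P[...,0]<.7)&(P[...,1]>.2)&(P[...,1]<.42)&(P[...,2]<.05)
    t=P[bl][:,:2].astype(np.float32);print('tray',len(t),cv2.minAreaRect(t),np.median(P[bl][:,2]))
    d0=max(env.cut_out('tray',c) if False else [],default=None)
    w=(im.min(-1)>150)&(abs(P[...,2]-.018)<.008)&(P[...,0]>.5)&(P[...,0]<.95)&(abs(P[...,1])<.25)
    t=P[w][:,:2].astype(np.float32);print('stand',len(t),cv2.minAreaRect(t))
E
```

```text
top0 red 245 [ 0.507  -0.22    0.0401] [[0.471, -0.247, 0.032], [0.506, -0.219, 0.041], [0.545, -0.195, 0.049]]
dir [-0.82656819 -0.56283659] yaw -2.5437790818678283 ext -0.051006490244781155 0.05049111201114405 end centers [ 0.54918463 -0.1912597 ] [ 0.46528994 -0.24838626] axis pt 150back [ 0.63100951 -0.13554253]
slope [-0.10098027  0.04006037]
head 173 [ 0.627  -0.1362  0.0576] [ 0.6237 -0.1355  0.0571]
tray 525 ((0.5195727944374084, 0.2986775040626526), (0.3005550801753998, 0.11613838374614716), 11.549529075622559) 0.020444029993019974
stand 2585 ((0.7125262022018433, -0.01998654007911682), (0.29840773344039917, 0.20195193588733673), 86.72627258300781)
side0 red 110 [ 0.5041 -0.2148  0.038 ] [[0.469, -0.24, 0.027], [0.503, -0.214, 0.039], [0.541, -0.191, 0.048]]
dir [-0.81770195 -0.57564184] yaw -2.528203791812992 ext -0.050636782645207545 0.05037520132042209 end centers [ 0.54551948 -0.18565623] [ 0.46292178 -0.24380296] axis pt 150back [ 0.62676898 -0.12845861]
slope [-0.13978752  0.03798903]
head 69 [ 0.6266 -0.1298  0.0581] [ 0.6234 -0.1324  0.0577]
tray 1025 ((0.5192945599555969, 0.3009195327758789), (0.2998449206352234, 0.12302079051733017), 11.474347114562988) 0.016878126596517884
stand 1440 ((0.7117100358009338, -0.017480909824371338), (0.3087395131587982, 0.2017916440963745), 86.48961639404297)
```

{"api": "play_rows", "payload": {
  "motion": [
    [2.59,-1.32,0,0,0.4],
    [2.59,-1.32,0,0,0.4],
    [2.59,-1.32,0,0,0.4],
    [2.59,-1.32,0,0,0.4],
    [2.59,-1.32,0,0,0.4],
    [2.59,-1.32,0,0,0.4],
    [2.59,-1.32,0,0,0.4],
    [2.59,-1.32,0,0,0.4],
    [2.59,-1.32,0,0,0.4],
    [2.59,-1.32,0,0,0.4],
    [2.59,-1.32,0,0,0.4],
    [2.59,-1.32,0,0,0.4],
    [2.59,-1.32,0,0,0.4],
    [2.59,-1.32,0,0,0.4],
    [2.59,-1.32,0,0,0.4],
    [2.59,-1.32,0,0,0.4],
    [0,0,0,-0.095,0.4],
    [0,0,0,-0.095,0.4],
    [0,0,0,-0.095,0.4],
    [0,0,0,0,0.4]
  ],
  "force": 20
}}

```text
t: 2.67
eef_pos: [0.5062, -0.2189, 0.2139]
tool_rot: [0.955, 0.295, -0.0, 0.0]
contact_force: [0.6, 0.5, -0.3]
grip_width: 0.0549
```

```bash
cat >> h.py <<'E'
def st():
    s=env.get_state();M=R.from_quat(s['tool_rot']).as_matrix()
    print('t',round(float(s['t']),2),'pos',np.round(s['eef_pos'],4),'yaw',round(float(np.arctan2(M[1,0],M[0,0])),4),'z',np.round(M[:,2],3),'Fw',np.round(s['contact_force'],2),'Ft',np.round(M.T@s['contact_force'],2),'M',np.round(s['moment'],2),'w',round(float(s['grip_width']),4),'j',np.round(s['joints'],2))
    return s,M
E
python3 - <<'E'
from h import *
import pickle
s,M=st()
for n in ['top','wrist']:
    c=env.read_camera(n);pickle.dump(c,open(n+'1.pkl','wb'))
    save(c['img'],n+'1.png')
    P=cloud(c);im=c['img'].astype(int)
    r=(im[...,0]>130)&(im[...,1]<80)&(im[...,2]<80)&(P[...,0]>0.42)&(P[...,0]<0.62)&(P[...,1]<-0.1)&(P[...,1]>-0.32)&(P[...,2]<.1)
    q=P[r];
    if len(q)<20: print(n,len(q));continue
    m=q[:,:2].mean(0);u,S,vt=np.linalg.svd(q[:,:2]-m,full_matrices=False);d=vt[0];d=d if d[0]<0 else -d
    print(n,len(q),m,np.arctan2(d[1],d[0]),np.percentile(q[:,2],[5,50,95]))
    print('tcp err tool',M.T@np.r_[m-s['eef_pos'][:2],0])
E
```

```text
t 2.67 pos [ 0.5062 -0.2189  0.2139] yaw 0.599 z [-0. -0. -1.] Fw [ 0.56  0.49 -0.29] Ft [ 0.74 -0.08  0.29] M [-0.02  0.03 -0.02] w 0.0549 j [-0.43  0.28  1.62 -0.    1.24  0.54]
top 0
wrist 1869 [ 0.5110677  -0.22002484] -2.535261630011944 [0.03451199 0.04080784 0.04611422]
tcp err tool [ 3.38842438e-03  3.72045558e-03 -3.65341708e-07]
```

View pics/wrist1.png

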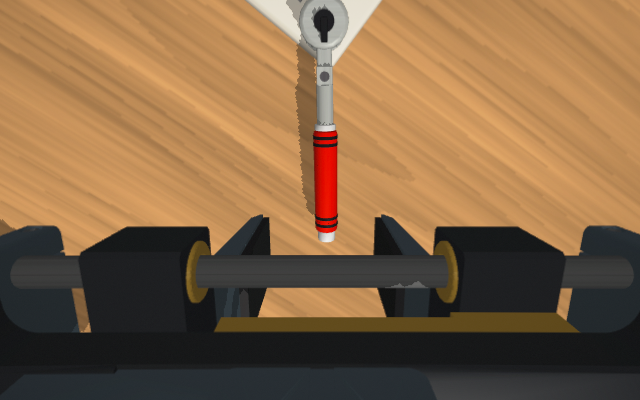

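{"api": "play_rows", "payload": {
  "motion": [
    [0.1,0.2,2,0,0.4],
    [0,0,2,0,0.4],
    [0,0,2,0,0.4],
    [0,0,2,0,0.4],
    [0,0,2,0,0.4],
    [0,0,2,0,0.4],
    [0,0,2,0,0.4],
    [0,0,2,0,0.4],
    [0,0,1.5,0,0.4],
    [0,0,1.0,0,0.4],
    [0,0,0.8,0,0.4],
    [0,0,0,0,0.65],
    [0,0,0,0,0.65],
    [0,0,0,0,0.65],
    [0,0,0,0,0.65]
  ]
}}

```text
t: 4.02
eef_pos: [0.5087, -0.2206, 0.0219]
tool_rot: [0.956, 0.294, 0.001, 0.001]
contact_force: [0.7, 0.1, -0.5]
grip_width: 0.0329
```

```bash
python3 - <<'E'
from h import *
s,M=st()
c=env.read_camera('wrist');save(c['img'],'wrist2.png')
E
```

```text
t 4.02 pos [ 0.5087 -0.2206  0.0219] yaw 0.5965 z [ 0.002 -0.001 -1.   ] Fw [ 0.75  0.08 -0.54] Ft [0.66 0.35 0.54] M [-0.02  0.02  0.01] w 0.0329 j [-0.43  0.48  1.86 -0.    0.8   0.54]
```

View pics/wrist2.png

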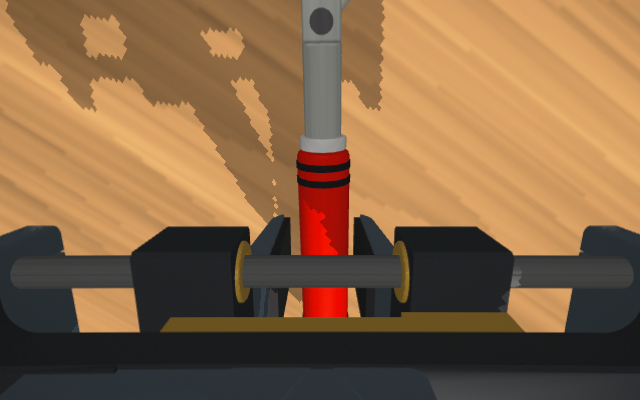

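{"api": "play_rows", "payload": {
  "motion": [
    [0,-0.2,0,0.01,0.65],
    [0,-0.2,0,0.01,0.65],
    [0,-0.2,0,0.013,0.65],
    [0,-0.2,0,0.013,0.65],
    [0,0,0,0,0.65]
  ]
}}

```text
t: 4.48
eef_pos: [0.5038, -0.2134, 0.0212]
tool_rot: [0.962, 0.272, 0.0, 0.0]
contact_force: [0.7, -0.6, 1.4]
grip_width: 0.0319
```

```bash
python3 - <<'E'
from h import *
s,M=st()
E
```

```text
t 4.48 pos [ 0.5038 -0.2134  0.0212] yaw 0.5503 z [ 0.001 -0.    -1.   ] Fw [ 0.67 -0.61  1.39] Ft [ 0.25  0.87 -1.38] M [-0.22 -0.27 -0.  ] w 0.0319 j [-0.42  0.47  1.88 -0.    0.79  0.6 ]
```

{"api": "play_rows", "payload": {
  "motion": [
    [0.002,-0.2,0,0.0135,0.65],
    [0.002,-0.2,0,0.0135,0.65],
    [0.002,-0.2,0,0.0135,0.65],
    [0,0,0,0,0.65],
    [0,0,0,0,0.65]
  ]
}}

```text
t: 4.9
eef_pos: [0.5007, -0.2082, 0.021]
tool_rot: [0.968, 0.252, 0.0, 0.0]
contact_force: [1.9, -1.1, 0.6]
grip_width: 0.032
```

```bash
python3 - <<'E'
from h import *
s,M=st()
E
```

```text
t 4.9 pos [ 0.5007 -0.2082  0.021 ] yaw 0.5104 z [ 0. -0. -1.] Fw [ 1.92 -1.07  0.64] Ft [ 1.15  1.87 -0.64] M [-0.19 -0.34  0.07] w 0.032 j [-0.42  0.46  1.89  0.    0.78  0.64]
```

{"api": "play_rows", "payload": {
  "motion": [
    [0.002,-0.2,0,0.0135,0.65],
    [0.002,-0.2,0,0.0135,0.65],
    [0.002,-0.2,0,0.0135,0.65],
    [0.002,-0.2,0,0.0135,0.65],
    [0.002,-0.2,0,0.0135,0.65],
    [0,0,0,0,0.65]
  ]
}}

```text
t: 5.4
eef_pos: [0.496, -0.1992, 0.021]
tool_rot: [0.976, 0.219, 0.0, 0.0]
contact_force: [3.0, -1.1, 0.9]
grip_width: 0.0317
```

```bash
python3 - <<'E'
from h import *
s,M=st()
E
```

```text
t 5.4 pos [ 0.496  -0.1992  0.021 ] yaw 0.4423 z [ 0. -0. -1.] Fw [ 3.03 -1.11  0.94] Ft [ 2.27  2.3  -0.94] M [-0.26 -0.53  0.06] w 0.0317 j [-0.4   0.46  1.91  0.    0.78  0.73]
```

{"api": "play_rows", "payload": {
  "motion": [
    [0.002,-0.2,0,0.0135,0.65],
    [0.002,-0.2,0,0.0135,0.65],
    [0.002,-0.2,0,0.0135,0.65],
    [0.002,-0.2,0,0.0135,0.65],
    [0.002,-0.2,0,0.0135,0.65],
    [0,0,0,0,0.65]
  ]
}}

```text
t: 5.9
eef_pos: [0.4919, -0.19, 0.021]
tool_rot: [0.983, 0.186, 0.0, -0.0]
contact_force: [2.9, -2.6, 2.0]
grip_width: 0.032
```

```bash
python3 - <<'E'
from h import *
s,M=st()
c=env.read_camera('wrist');save(c['img'],'wrist3.png')
E
```

```text
t 5.9 pos [ 0.4919 -0.19    0.021 ] yaw 0.3747 z [ 0.  0. -1.] Fw [ 2.88 -2.57  1.97] Ft [ 1.74  3.45 -1.97] M [-0.43 -0.54  0.08] w 0.032 j [-0.39  0.45  1.93  0.    0.77  0.81]
```

View pics/wrist3.png

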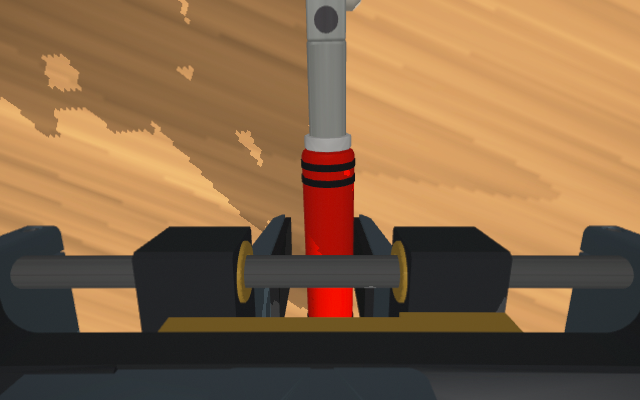

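{"api": "play_rows", "payload": {
  "motion": [
    [0.01,-0.2,0,0.0135,0.65],
    [0.01,-0.2,0,0.0135,0.65],
    [0.002,-0.2,0,0.0135,0.65],
    [0.002,-0.2,0,0.0135,0.65],
    [0.002,-0.2,0,0.0135,0.65],
    [0,0,0,0,0.65]
  ]
}}

```text
t: 6.45
eef_pos: [0.4887, -0.1805, 0.021]
tool_rot: [0.988, 0.153, -0.0, -0.0]
contact_force: [2.0, -2.3, 2.2]
grip_width: 0.032
```

```bash
python3 - <<'E'
from h import *
s,M=st()
E
```

```text
t 6.45 pos [ 0.4887 -0.1805  0.021 ] yaw 0.3073 z [-0.  0. -1.] Fw [ 2.02 -2.33  2.18] Ft [ 1.22  2.83 -2.18] M [-0.69 -0.49  0.04] w 0.032 j [-0.38  0.44  1.94 -0.    0.76  0.89]
```

{"api": "play_rows", "payload": {
  "motion": [
    [0.002,-0.2,0,0.0135,0.65],
    [0.002,-0.2,0,0.0135,0.65],
    [0.002,-0.2,0,0.0135,0.65],
    [0.002,-0.2,0,0.0135,0.65],
    [0.002,-0.2,0,0.0135,0.65],
    [0,0,0,0,0.65]
  ]
}}

```text
t: 6.95
eef_pos: [0.4861, -0.171, 0.021]
tool_rot: [0.993, 0.12, -0.0, 0.0]
contact_force: [1.5, -4.9, 1.8]
grip_width: 0.0322
```

```bash
python3 - <<'E'
from h import *
s,M=st()
c=env.read_camera('wrist');save(c['img'],'wrist4.png')
c=env.read_camera('side');save(cv2.resize(c['img'][130:230,250:410],(800,500)),'side4.png')
E
```

```text
t 6.95 pos [ 0.4861 -0.171   0.021 ] yaw 0.2398 z [-0. -0. -1.] Fw [ 1.46 -4.91  1.78] Ft [ 0.25  5.11 -1.78] M [-0.84 -0.43  0.13] w 0.0322 j [-0.36  0.43  1.95 -0.    0.75  0.97]
```

View pics/wrist4.png

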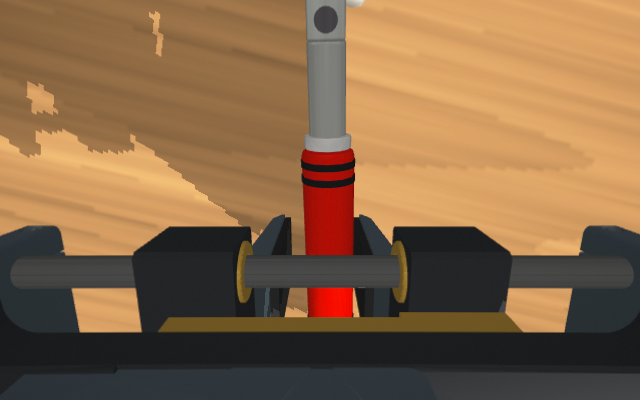

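View pics/side4.png

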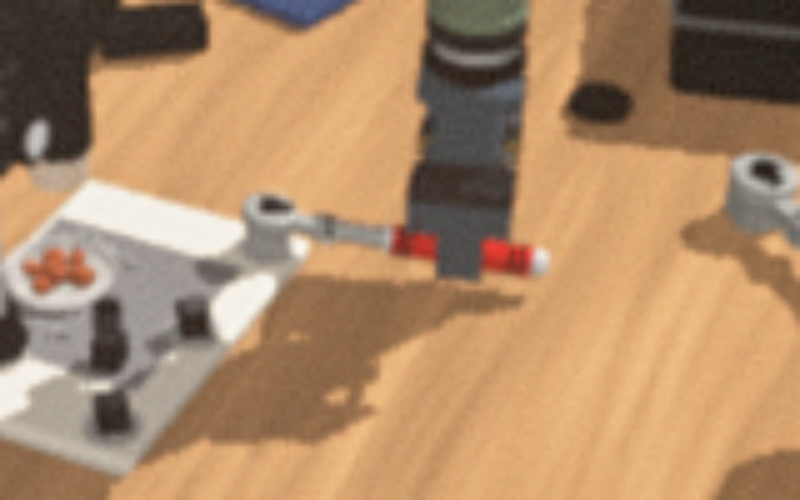

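{"api": "play_rows", "payload": {
  "motion": [
    [0.002,-0.2,0,0.0135,0.65],
    [0.002,-0.2,0,0.0135,0.65],
    [0.002,-0.2,0,0.0135,0.65],
    [0.002,-0.2,0,0.0135,0.65],
    [0.002,-0.2,0,0.0135,0.65],
    [0,0,0,0,0.65]
  ]
}}

```text
t: 7.55
eef_pos: [0.4842, -0.1615, 0.021]
tool_rot: [0.996, 0.086, 0.0, 0.0]
contact_force: [2.7, -4.9, 1.5]
grip_width: 0.032
```

```bash
python3 - <<'E'
from h import *
s,M=st()
E
```

```text
t 7.55 pos [ 0.4842 -0.1615  0.021 ] yaw 0.1727 z [ 0.    -0.001 -1.   ] Fw [ 2.72 -4.94  1.5 ] Ft [ 1.83  5.33 -1.5 ] M [-0.89 -0.48  0.1 ] w 0.032 j [-0.34  0.43  1.97 -0.    0.75  1.05]
```

{"api": "play_rows", "payload": {
  "motion": [
    [0.002,-0.2,0,0.0135,0.65],
    [0.002,-0.2,0,0.0135,0.65],
    [0.002,-0.2,0,0.0135,0.65],
    [0.002,-0.2,0,0.0135,0.65],
    [0,0,0,0,0.65]
  ]
}}

```text
t: 7.97
eef_pos: [0.4831, -0.1538, 0.021]
tool_rot: [0.998, 0.059, 0.0, 0.0]
contact_force: [2.0, -6.8, 1.9]
grip_width: 0.0318
```

```bash
python3 - <<'E'
from h import *
s,M=st()
c=env.read_camera('wrist');save(c['img'],'wrist5.png')
E
```

```text
t 7.97 pos [ 0.4831 -0.1538  0.021 ] yaw 0.1188 z [ 0.    -0.001 -1.   ] Fw [ 2.03 -6.76  1.88] Ft [ 1.22  6.95 -1.87] M [-1.01 -0.36  0.12] w 0.0318 j [-0.33  0.42  1.97 -0.    0.75  1.12]
```

View pics/wrist5.png

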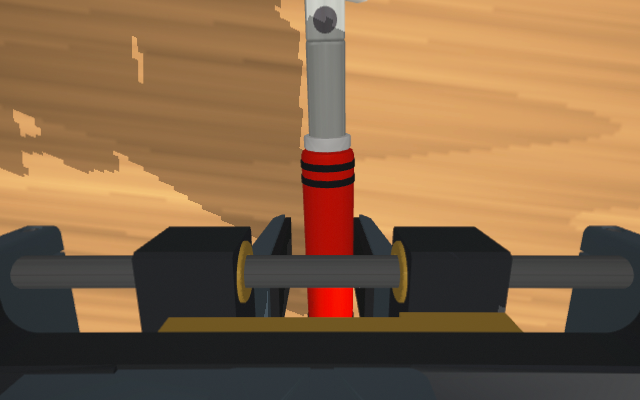

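{"api": "play_rows", "payload": {
  "motion": [
    [0.002,-0.2,0,0.0135,0.65],
    [0.002,-0.2,0,0.0135,0.65],
    [0.002,-0.2,0,0.0135,0.65],
    [0.002,-0.2,0,0.0135,0.65],
    [0,0,0,0,0.65]
  ]
}}

```text
t: 8.43
eef_pos: [0.4824, -0.146, 0.021]
tool_rot: [0.999, 0.033, 0.0, 0.001]
contact_force: [2.5, -6.6, 1.1]
grip_width: 0.0322
```

```bash
cat >> h.py <<'E'
def pin(name):
    s,M=st();c=env.read_camera('wrist');im=c['img'];save(im,name+'.png')
    save(cv2.resize(im[0:200,220:420],(600,600)),name+'c.png')
    P=cloud(c)
    i=im.astype(int);r=(i[...,0]>130)&(i[...,1]<80)&(i[...,2]<80);r[:150]=0;r[190:]=0
    for a in (160,):
        xs=np.where(r[a])[0];print('red row',a,xs.min(),xs.max())
    for a in (45,90,130):
        g=(abs(i[a,:,0]-i[a,:,2])<25)&(i[a,:,0]>90);xs=np.where(g[280:380])[0]+280;print('tube row',a,xs.min() if len(xs) else 0,xs.max() if len(xs) else 0)
E
python3 - <<'E'
from h import *
pin('w6')
E
```

```text
t 8.43 pos [ 0.4824 -0.146   0.021 ] yaw 0.0651 z [ 0.    -0.001 -1.   ] Fw [ 2.47 -6.56  1.07] Ft [ 2.04  6.71 -1.06] M [-1.12 -0.36  0.15] w 0.0322 j [-0.32  0.42  1.98 -0.    0.74  1.19]
red row 160 303 351
tube row 45 306 344
tube row 90 307 344
tube row 130 309 344
```

View pics/w6c.png

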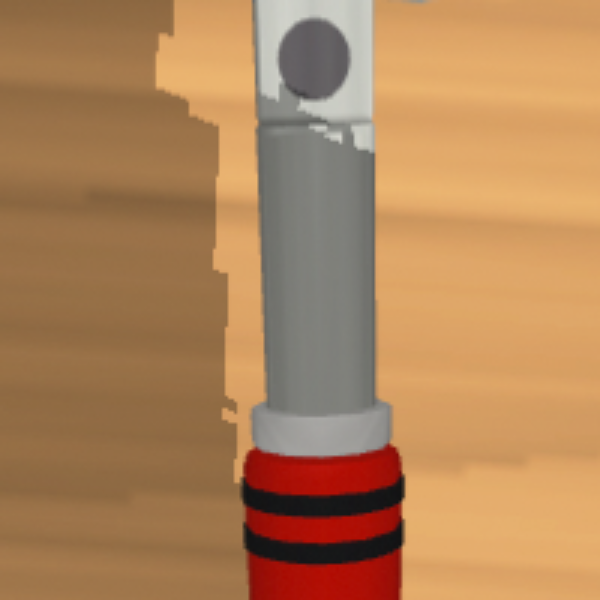

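{"api": "play_rows", "payload": {
  "motion": [
    [0.002,-0.2,0,0.0135,0.65],
    [0.002,-0.2,0,0.0135,0.65],
    [0.002,-0.2,0,0.0135,0.65],
    [0.002,-0.2,0,0.0135,0.65],
    [0,0,0,0,0.65]
  ]
}}

```text
t: 8.9
eef_pos: [0.482, -0.1381, 0.021]
tool_rot: [1.0, 0.006, -0.0, 0.001]
contact_force: [2.2, -7.1, 1.4]
grip_width: 0.0319
```

```bash
python3 - <<'E'
from h import *
pin('w7')
E
```

```text
t 8.9 pos [ 0.482  -0.1381  0.021 ] yaw 0.0112 z [-0.    -0.001 -1.   ] Fw [ 2.23 -7.09  1.36] Ft [ 2.15  7.12 -1.35] M [-1.25 -0.27  0.1 ] w 0.0319 j [-0.3   0.42  1.99 -0.    0.74  1.26]
red row 160 305 353
tube row 45 310 348
tube row 90 311 347
tube row 130 312 346
```

{"api": "play_rows", "payload": {
  "motion": [
    [0.002,-0.2,0,0.0135,0.65],
    [0.002,-0.2,0,0.0135,0.65],
    [0.002,-0.2,0,0.0135,0.65],
    [0,0,0,0,0.65]
  ]
}}

```text
t: 9.28
eef_pos: [0.482, -0.1322, 0.021]
tool_rot: [1.0, -0.015, -0.0, 0.001]
contact_force: [2.1, -7.8, 0.8]
grip_width: 0.0318
```

```bash
python3 - <<'E'
from h import *
pin('w8')
E
```

```text
t 9.28 pos [ 0.482  -0.1322  0.021 ] yaw -0.0294 z [-0.    -0.002 -1.   ] Fw [ 2.1  -7.85  0.85] Ft [ 2.33  7.79 -0.83] M [-1.46 -0.24  0.03] w 0.0318 j [-0.29  0.41  1.99 -0.    0.74  1.31]
red row 160 307 354
tube row 45 312 350
tube row 90 313 349
tube row 130 313 348
```

View pics/w8c.png

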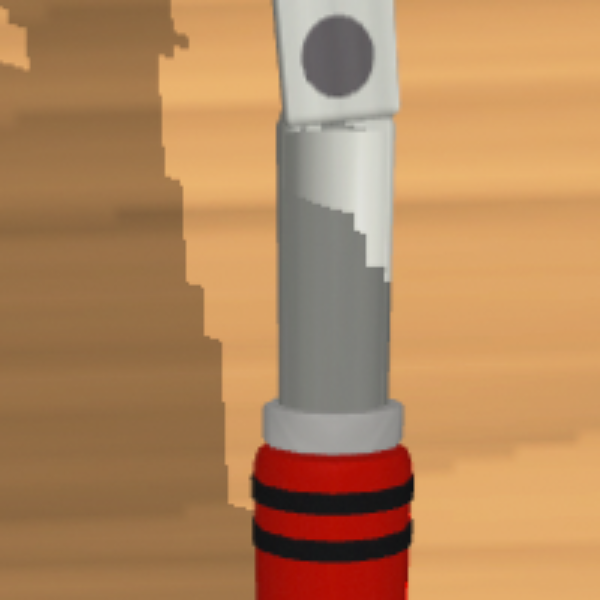

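{"api": "play_rows", "payload": {
  "motion": [
    [0.005,-0.2,0,0.024,0.65],
    [0.005,-0.2,0,0.024,0.65],
    [0.005,-0.2,0,0.024,0.65],
    [0.005,-0.2,0,0.024,0.65],
    [0,0,0,0,0.65]
  ]
}}

```text
t: 9.75
eef_pos: [0.4831, -0.1242, 0.0211]
tool_rot: [0.998, -0.063, 0.0, 0.001]
contact_force: [2.2, -6.9, 2.1]
grip_width: 0.0317
```

```bash
python3 - <<'E'
from h import *
pin('w9')
E
```

```text
t 9.75 pos [ 0.4831 -0.1242  0.0211] yaw -0.1254 z [ 0.    -0.002 -1.   ] Fw [ 2.23 -6.86  2.12] Ft [ 3.07  6.53 -2.11] M [-1.29 -0.41  0.18] w 0.0317 j [-0.27  0.41  1.99 -0.    0.74  1.42]
red row 160 304 352
tube row 45 308 346
tube row 90 309 345
tube row 130 310 345
```

View pics/w9c.png

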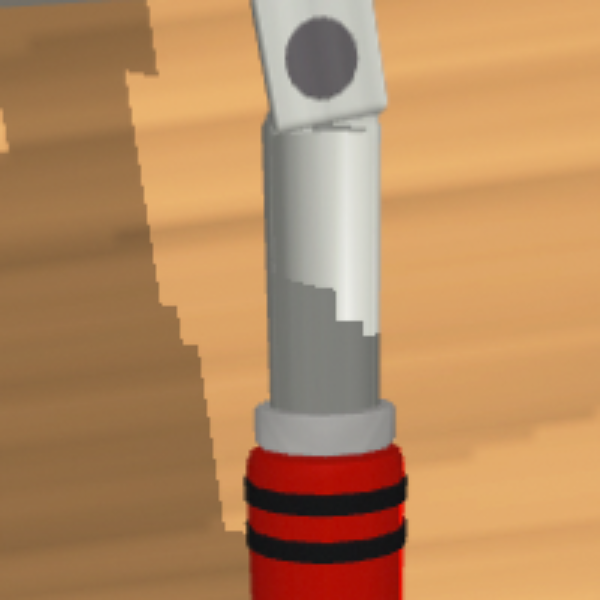

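{"api": "play_rows", "payload": {
  "motion": [
    [0.01,-0.2,0,0.019,0.65],
    [0.01,-0.2,0,0.019,0.65],
    [0.01,-0.15,0,0.014,0.65],
    [0,0,0,0,0.65]
  ]
}}

```text
t: 10.13
eef_pos: [0.484, -0.1189, 0.021]
tool_rot: [0.996, -0.088, 0.0, 0.001]
contact_force: [1.5, -7.7, 1.6]
grip_width: 0.032
```

```bash
python3 - <<'E'
from h import *
pin('w10')
c=env.read_camera('side');save(cv2.resize(c['img'][130:230,250:410],(800,500),interpolation=cv2.INTER_CUBIC),'side10.png')
E
```

```text
t 10.13 pos [ 0.484  -0.1189  0.021 ] yaw -0.1771 z [-0.    -0.002 -1.   ] Fw [ 1.5  -7.68  1.6 ] Ft [ 2.83  7.3  -1.59] M [-1.35 -0.38  0.16] w 0.032 j [-0.26  0.41  1.99 -0.    0.74  1.49]
red row 160 304 351
tube row 45 307 345
tube row 90 309 345
tube row 130 310 345
```

View pics/w10c.png

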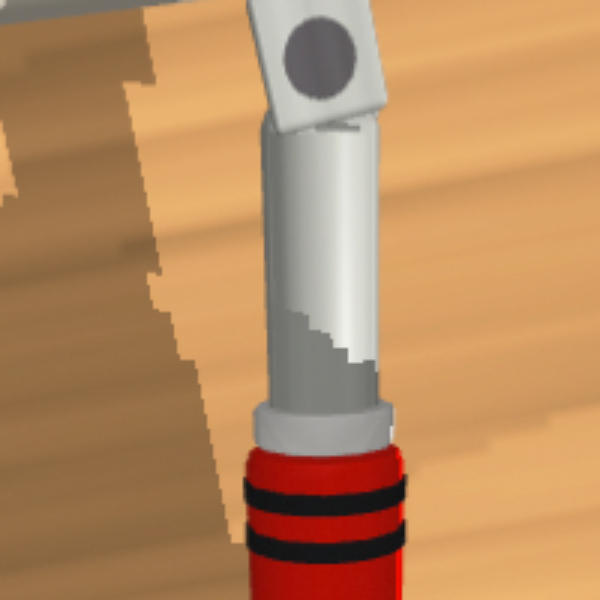

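View pics/side10.png

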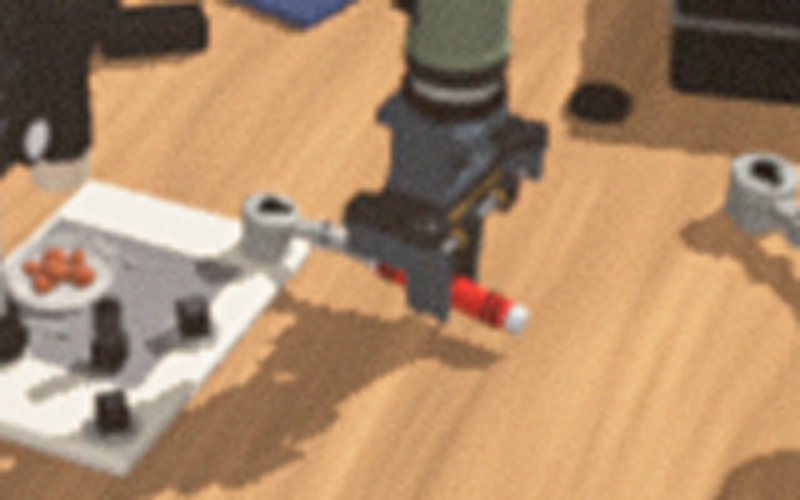

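{"api": "play_rows", "payload": {
  "motion": [
    [0.003,0.15,0,-0.0145,0.65],
    [0.003,0.15,0,-0.0145,0.65],
    [0.003,0.15,0,-0.0145,0.65],
    [0.003,0.15,0,-0.0145,0.65],
    [0.003,0.15,0,-0.0145,0.65],
    [0.003,0.15,0,-0.0145,0.65],
    [0.003,0.15,0,-0.0145,0.65],
    [0.003,0.15,0,-0.0145,0.65],
    [0.003,0.15,0,-0.0145,0.65],
    [0.003,0.15,0,-0.0145,0.65],
    [0,0,0,0,0.65]
  ]
}}

```text
t: 11.15
eef_pos: [0.4822, -0.134, 0.0209]
tool_rot: [1.0, -0.016, -0.0, 0.001]
contact_force: [1.1, -6.7, 2.3]
grip_width: 0.0322
```

```bash
python3 - <<'E'
from h import *
pin('w11')
E
```

```text
t 11.15 pos [ 0.4822 -0.134   0.0209] yaw -0.0317 z [-0.001 -0.001 -1.   ] Fw [ 1.09 -6.74  2.3 ] Ft [ 1.3   6.7  -2.29] M [-1.33 -0.19  0.14] w 0.0322 j [-0.29  0.41  1.99 -0.    0.74  1.31]
red row 160 303 351
tube row 45 307 344
tube row 90 308 344
tube row 130 310 344
```

View pics/w11c.png

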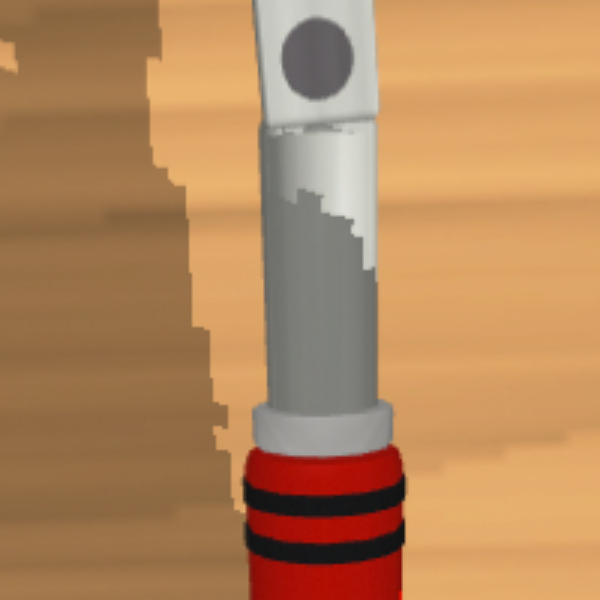

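Unfolding with the force still about 7 N, and a small fold (about 0.06 rad) remains. I'll keep easing back.

{"api": "play_rows", "payload": {
  "motion": [
    [0.003,0.15,0,-0.0145,0.65],
    [0.003,0.15,0,-0.0145,0.65],
    [0.003,0.15,0,-0.0145,0.65],
    [0.003,0.15,0,-0.0145,0.65],
    [0.003,0.1,0,-0.009,0.65],
    [0,0,0,0,0.65]
  ]
}}

```text
t: 11.7
eef_pos: [0.4821, -0.1408, 0.0209]
tool_rot: [1.0, 0.017, -0.001, 0.001]
contact_force: [1.8, -6.8, 2.7]
grip_width: 0.0316
```

```bash
python3 - <<'E'
from h import *
pin('w12')
E
```

```text
t 11.7 pos [ 0.4821 -0.1408  0.0209] yaw 0.035 z [-0.001 -0.001 -1.   ] Fw [ 1.84 -6.82  2.74] Ft [ 1.6   6.89 -2.73] M [-1.26 -0.13  0.14] w 0.0316 j [-0.31  0.42  1.98 -0.    0.74  1.23]
red row 160 303 351
tube row 45 307 345
tube row 90 308 345
tube row 130 310 345
```

View pics/w12c.png

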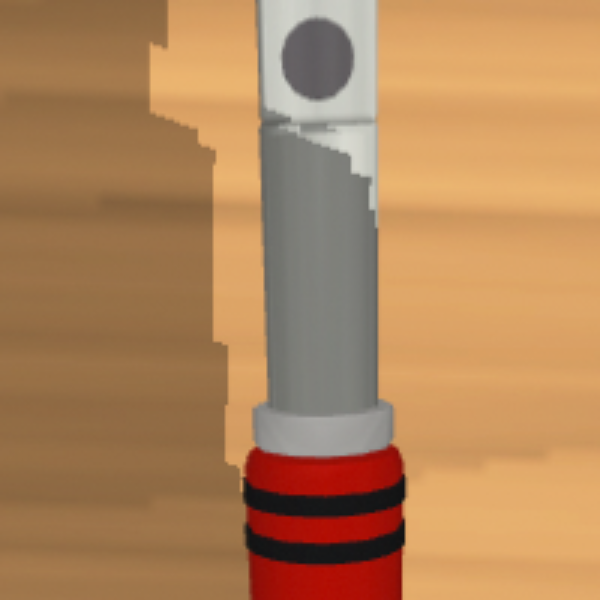

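{"api": "play_rows", "payload": {
  "motion": [
    [0,0.1,0,-0.009,0.65],
    [0,0.1,0,-0.006,0.65],
    [0,0.1,0,0,0.65],
    [0,0.1,0,0,0.65],
    [0,0,0,0,0.65]
  ]
}}

```text
t: 12.17
eef_pos: [0.4823, -0.1438, 0.0207]
tool_rot: [1.0, 0.024, -0.001, -0.0]
contact_force: [1.9, -2.9, 0.4]
grip_width: 0.0318
```

```bash
python3 - <<'E'
from h import *
pin('w13')
E
```

```text
t 12.17 pos [ 0.4823 -0.1438  0.0207] yaw 0.0487 z [-0.001  0.001 -1.   ] Fw [ 1.89 -2.88  0.35] Ft [ 1.75  2.97 -0.36] M [-0.5  -0.17  0.08] w 0.0318 j [-0.31  0.42  1.98  0.    0.74  1.21]
red row 160 303 351
tube row 45 305 343
tube row 90 307 344
tube row 130 309 344
```

View pics/w13.png

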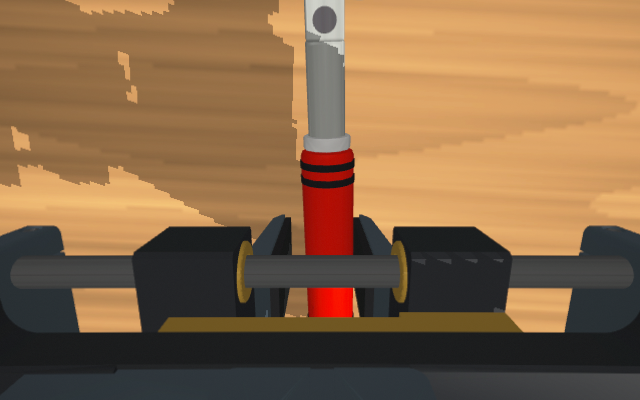

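{"api": "play_rows", "payload": {
  "motion": [
    [0,0.1,0,0,0.65],
    [0,0.1,0,0,0.65],
    [0,0.1,0,0,0.65],
    [0,0.1,0,0,0.65],
    [0,0,0,0,0.4],
    [0,0,0,0,0.4],
    [0,0,0,0,0.4],
    [0.5,0,-0.05,0,0.4],
    [0.5,0,-0.05,0,0.4],
    [0.5,0,-0.05,0,0.4],
    [0.5,0,-0.05,0,0.4],
    [0.5,0,0,0,0.4],
    [0.5,0,0,0,0.4],
    [0,0,0,0,0.4]
  ]
}}

```text
t: 13.38
eef_pos: [0.5145, -0.1467, 0.023]
tool_rot: [1.0, 0.025, 0.001, 0.0]
contact_force: [0.4, -0.1, 1.1]
grip_width: 0.0548
```

```bash
python3 - <<'E'
from h import *
pin('w14')
c=env.read_camera('side');save(cv2.resize(c['img'][130:230,250:410],(800,500),interpolation=cv2.INTER_CUBIC),'side14.png')
E
```

```text
t 13.38 pos [ 0.5145 -0.1467  0.023 ] yaw 0.0496 z [ 0.001 -0.    -1.   ] Fw [ 0.42 -0.11  1.07] Ft [ 0.42  0.13 -1.07] M [-0.02  0.03 -0.04] w 0.0548 j [-0.3   0.45  1.91  0.    0.78  1.22]Traceback (most recent call last):
  File "<stdin>", line 2, in <module>
  File "h.py", line 34, in pin
    xs=np.where(r[a])[0];print('red row',a,xs.min(),xs.max())
                                           ~~~~~~^^
    return umr_minimum(a, axis, None, out, keepdims, initial, where)
ValueError: zero-size array to reduction operation minimum which has no identity
```

View pics/w14.png

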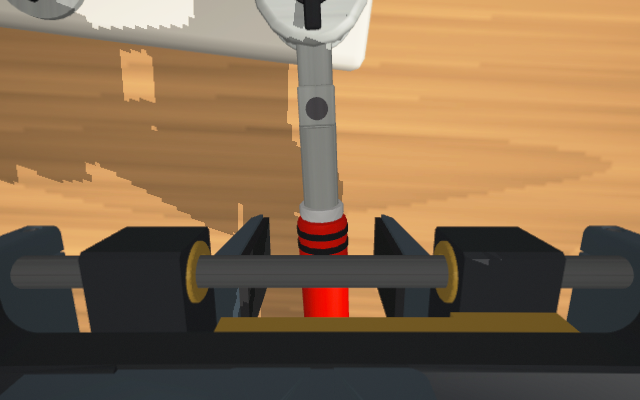

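```bash
python3 - <<'E'
from h import *
s,M=st()
c=env.read_camera('wrist');P=cloud(c);Q=(P-s['eef_pos'])@M  # tool frame
i=c['img'].astype(int)
zt=P[...,2]
m=(zt>.03)&(zt<.06)&(abs(Q[...,1])<.02)&(Q[...,0]>.01)&(Q[...,0]<.09)
for a in np.arange(.015,.09,.01):
    k=m&(abs(Q[...,0]-a)<.005);y=Q[...,1][k]
    if k.sum()>5: print(round(a,3),k.sum(),'y mid',round((np.percentile(y,2)+np.percentile(y,98))/2,4),'z',round(float(np.median(zt[k])),4))
c=env.read_camera('side');save(cv2.resize(c['img'][130:230,250:410],(800,500),interpolation=cv2.INTER_CUBIC),'side14.png')
E
```

```text
t 13.43 pos [ 0.5136 -0.1466  0.0229] yaw 0.0496 z [ 0. -0. -1.] Fw [ 0.15  0.47 -0.12] Ft [ 0.17 -0.46  0.12] M [0.03 0.13 0.05] w 0.0543 j [-0.3   0.45  1.91 -0.    0.78  1.22]
0.015 1031 y mid -0.001 z 0.0456
0.025 1030 y mid -0.0013 z 0.0442
0.035 733 y mid -0.0019 z 0.0441
0.045 798 y mid -0.0022 z 0.0452
0.055 856 y mid -0.0027 z 0.0462
0.065 923 y mid -0.0031 z 0.0494
0.075 952 y mid -0.0036 z 0.0512
0.085 912 y mid -0.004 z 0.0483
```

View pics/side14.png

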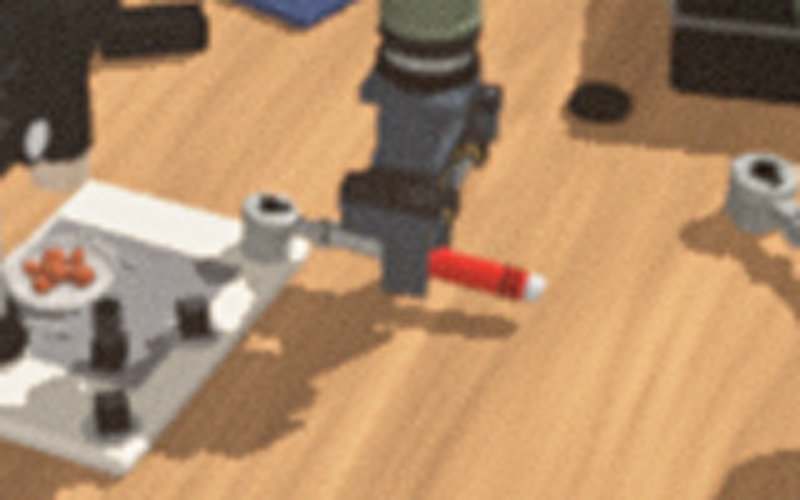

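{"api": "play_rows", "payload": {
  "motion": [
    [0,0,0,-0.044,0.4],
    [0,0,0,0,0.65],
    [0,0,0,0,1],
    [0,0,0,0,1],
    [0,0,0,0,1],
    [0,0,0,0,1],
    [0,0,0,0,1]
  ],
  "force": 50
}}

```text
t: 14.12
eef_pos: [0.513, -0.1471, 0.023]
tool_rot: [0.999, 0.046, 0.0, 0.0]
contact_force: [-0.8, -3.1, 0.3]
grip_width: 0.0235
```

```bash
python3 - <<'E'
from h import *
s,M=st()
E
```

```text
t 14.12 pos [ 0.513  -0.1471  0.023 ] yaw 0.0927 z [ 0.    -0.001 -1.   ] Fw [-0.77 -3.06  0.26] Ft [-1.05  2.97 -0.25] M [-0.36  0.16 -0.21] w 0.0235 j [-0.3   0.45  1.91 -0.    0.78  1.18]
```

{"api": "play_rows", "payload": {
  "motion": [
    [0,0.04,0,0,1],
    [0,0,0,0,1],
    [0,0,-0.2,0,1],
    [0,0,-0.2,0,1],
    [0,0,-0.2,0,1],
    [0,0,-0.2,0,1],
    [0,0,-0.2,0,1],
    [0,0,0,0,1]
  ]
}}

```text
t: 14.78
eef_pos: [0.513, -0.1469, 0.0332]
tool_rot: [0.999, 0.047, -0.0, 0.0]
contact_force: [2.1, -2.3, -6.5]
grip_width: 0.0237
```

```bash
python3 - <<'E'
from h import *
s,M=st()
c=env.read_camera('side');save(cv2.resize(c['img'][130:230,250:410],(800,500),interpolation=cv2.INTER_CUBIC),'side15.png')
c=env.read_camera('wrist');save(c['img'],'w15.png')
E
```

```text
t 14.78 pos [ 0.513  -0.1469  0.0332] yaw 0.0934 z [-0. -0. -1.] Fw [ 2.05 -2.28 -6.47] Ft [1.83 2.46 6.47] M [-0.35  0.   -0.23] w 0.0237 j [-0.3   0.44  1.9  -0.    0.8   1.18]
```

View pics/side15.png

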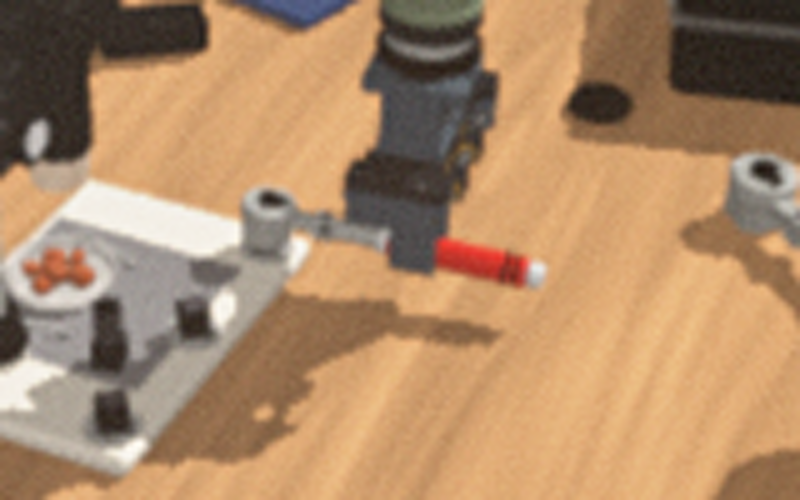

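View pics/w15.png

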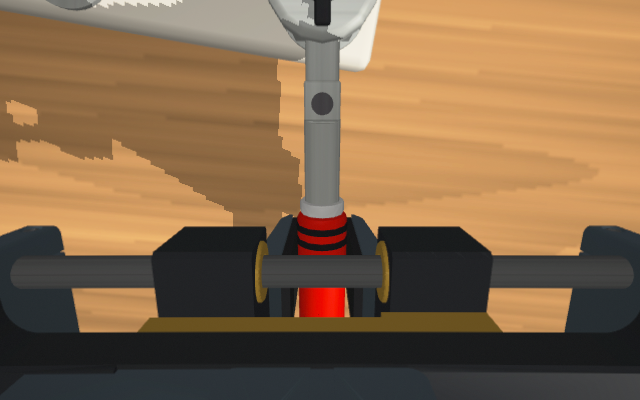

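{"api": "play_rows", "payload": {
  "motion": [
    [0,0.03,-0.25,0,1],
    [0,0,-0.25,0,1],
    [0,0,-0.25,0,1],
    [0,0,-0.25,0,1],
    [0,0,-0.25,0,1],
    [0,0,-0.25,0,1],
    [0,0,-0.25,0,1],
    [0,0,-0.5,0,1],
    [0,0,-1,0,1],
    [0,0,-1.5,0,1],
    [0,0,-2,0,1],
    [0,0,-2,0,1],
    [0,0,-2,0,1],
    [0,0,0,0,1]
  ]
}}

```text
t: 16.05
eef_pos: [0.5159, -0.1481, 0.1452]
tool_rot: [0.999, 0.047, 0.004, 0.002]
contact_force: [1.1, -0.8, -3.6]
grip_width: 0.0233
```

```bash
python3 - <<'E'
from h import *
s,M=st()
c=env.read_camera('side');save(cv2.resize(c['img'][80:280,200:460],(780,600),interpolation=cv2.INTER_CUBIC),'side16.png')
c=env.read_camera('wrist');save(c['img'],'w16.png')
E
```

```text
t 16.05 pos [ 0.5159 -0.1481  0.1452] yaw 0.0933 z [ 0.009 -0.003 -1.   ] Fw [ 1.06 -0.82 -3.61] Ft [0.94 0.9  3.62] M [-0.04 -0.05 -0.03] w 0.0233 j [-0.3   0.31  1.76  0.    1.06  1.18]
```

View pics/side16.png

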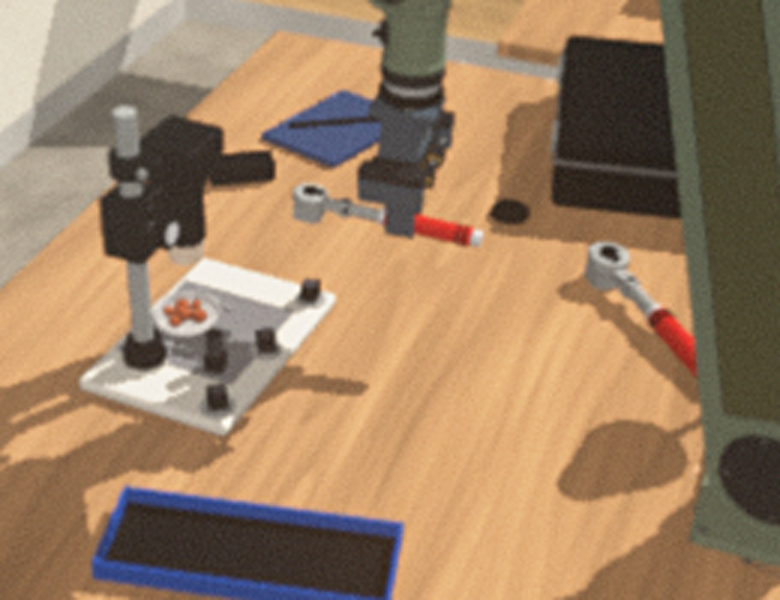

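View pics/w16.png

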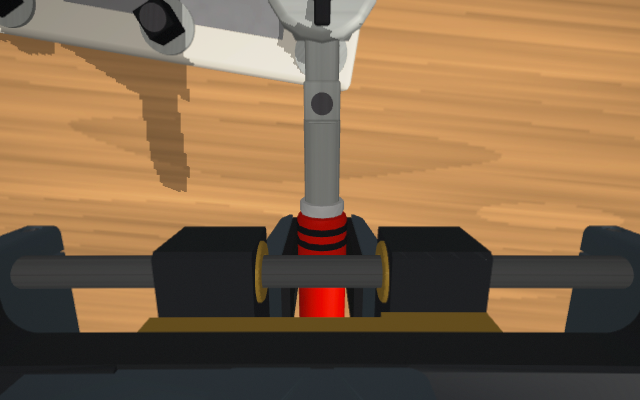

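{"api": "play_rows", "payload": {
  "motion": [
    [0,0,-0.5,-0.054,1],
    [0,0,-0.5,-0.053,1],
    [0.45,-1.5,0,0,1],
    [0.45,-2.5,0,0,1],
    [0.45,-2.85,0,0,1],
    [0.45,-2.85,0,0,1],
    [0.45,-2.85,0,0,1],
    [0.45,-2.85,0,0,1],
    [0.45,-2.85,0,0,1],
    [0.45,-2.85,0,0,1],
    [0.45,-2.85,0,0,1],
    [0.45,-2.85,0,0,1],
    [0.45,-2.85,0,0,1],
    [0.45,-2.85,0,0,1],
    [0.45,-2.85,0,0,1],
    [0.45,-2.85,0,0,1],
    [0.45,-2.85,0,0,1],
    [0.45,-2.6,0,0,1],
    [0,0,0,0,1],
    [0,0,0,0,1]
  ]
}}

```text
t: 17.82
eef_pos: [0.4955, 0.2955, 0.1483]
tool_rot: [0.995, 0.101, -0.002, 0.001]
contact_force: [0.1, 0.1, -4.0]
grip_width: 0.0235
```

```bash
python3 - <<'E'
from h import *
s,M=st()
c=env.read_camera('wrist');save(c['img'],'w17.png')
P=cloud(c);Q=(P-s['eef_pos'])@M
i=c['img'].astype(int);g=(abs(i[...,0]-i[...,2])<40)
zt=P[...,2]
m=(zt>.11)&(zt<.25)&(abs(Q[...,1])<.028)&(Q[...,0]>.01)
for a in np.arange(.015,.15,.01):
    k=m&(abs(Q[...,0]-a)<.005);y=Q[...,1][k]
    if k.sum()>5: print(round(a,3),k.sum(),round(np.percentile(y,2),4),round(np.percentile(y,98),4),'z',round(float(np.median(zt[k])),4),round(float(np.percentile(zt[k],98)),4))
bl=(i[...,2]>i[...,0]+50)&(i[...,2]>80)&(zt<.05)
print('blue',bl.sum())
e=[0.5194-s['eef_pos'][0],.2995-s['eef_pos'][1],0];print('tray ctr in tool',M.T@np.array(e))
c=env.read_camera('top');save(cv2.resize(c['img'][100:300,150:350],(600,600)),'top17.png')
P=cloud(c);i=c['img'].astype(int)
c2=env.read_camera('side');save(cv2.resize(c2['img'][150:320,180:400],(776,600)),'side17.png')
E
```

```text
t 17.82 pos [0.4955 0.2955 0.1483] yaw 0.2028 z [-0.003 -0.002 -1.   ] Fw [ 0.12  0.11 -4.  ] Ft [ 0.15 -0.09  4.  ] M [-0.05  0.11 -0.03] w 0.0235 j [ 0.52  0.37  1.66 -0.    1.12  1.89]
0.015 3532 -0.0221 0.0195 z 0.1752 0.2378
0.025 4266 -0.0267 0.026 z 0.244 0.25
0.035 9664 -0.0271 0.0269 z 0.2436 0.2499
0.045 784 -0.0088 0.0062 z 0.1683 0.1704
0.055 831 -0.009 0.0064 z 0.169 0.171
0.065 873 -0.0086 0.006 z 0.1709 0.1741
0.075 935 -0.0084 0.0058 z 0.1733 0.175
0.085 863 -0.0081 0.0055 z 0.1702 0.1739
0.095 1399 -0.0121 0.0092 z 0.1741 0.1783
0.105 2616 -0.0189 0.0163 z 0.1773 0.1824
blue 4181
tray ctr in tool [ 2.41723319e-02  8.94475785e-04 -8.72318454e-05]
```

View pics/w17.png

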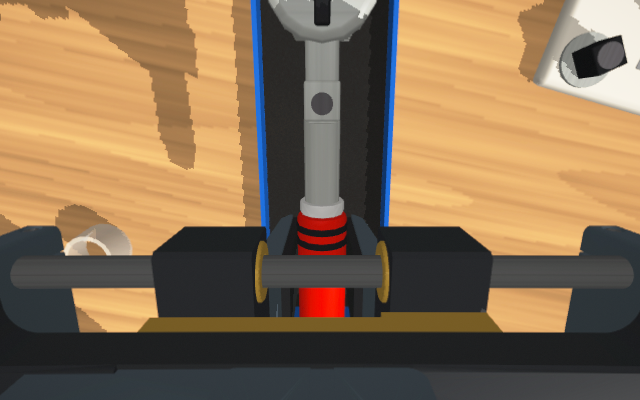

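View pics/top17.png

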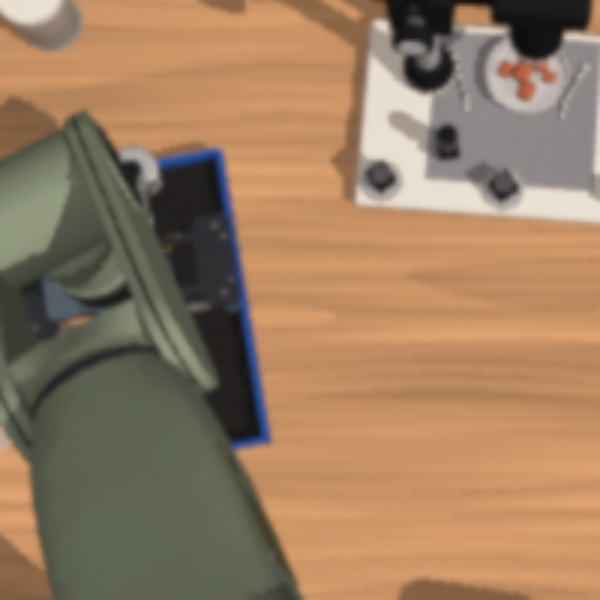

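View pics/side17.png

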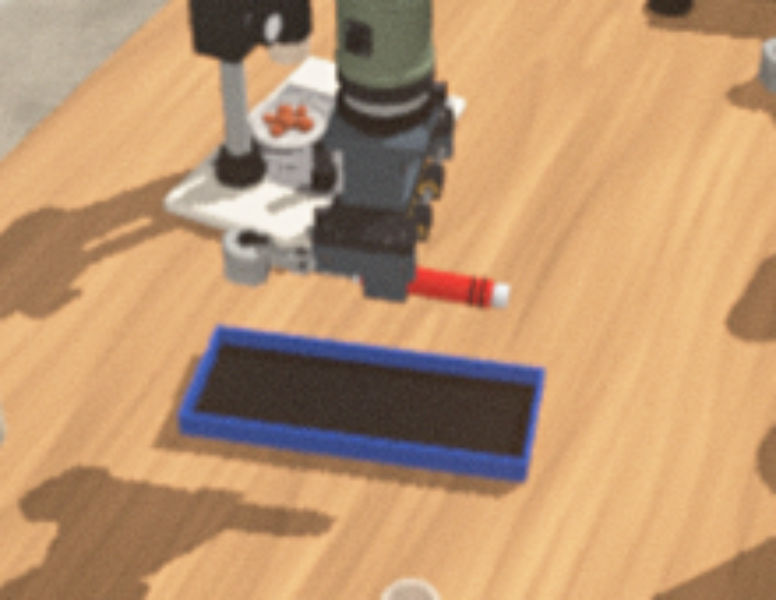

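{"api": "play_rows", "payload": {
  "motion": [
    [0.2,0.05,1,0,1],
    [0.2,0.05,1.5,0,1],
    [0,0,1.5,0,1],
    [0,0,1.5,0,1],
    [0,0,1.5,0,1],
    [0,0,1.5,0,1],
    [0,0,1,0,1],
    [0,0,1,0,1],
    [0,0,0.8,0,1],
    [0,0,0.5,0,1],
    [0,0,0.3,0,1],
    [0,0,0,0,1],
    [0,0,0,0,1]
  ]
}}

```text
t: 19.05
eef_pos: [0.5012, 0.2948, 0.0298]
tool_rot: [0.995, 0.1, 0.0, -0.0]
contact_force: [0.5, 0.7, -4.4]
grip_width: 0.0239
```

```bash
python3 - <<'E'
from h import *
s,M=st()
c2=env.read_camera('side');save(cv2.resize(c2['img'][150:320,180:400],(776,600)),'side18.png')
c=env.read_camera('wrist');save(c['img'],'w18.png')
E
```

```text
t 19.05 pos [0.5012 0.2948 0.0298] yaw 0.2003 z [ 0.001  0.    -1.   ] Fw [ 0.53  0.7  -4.37] Ft [ 0.66 -0.58  4.37] M [ 0.01  0.06 -0.  ] w 0.0239 j [ 0.51  0.5   1.79 -0.    0.85  1.88]
```

View pics/side18.png

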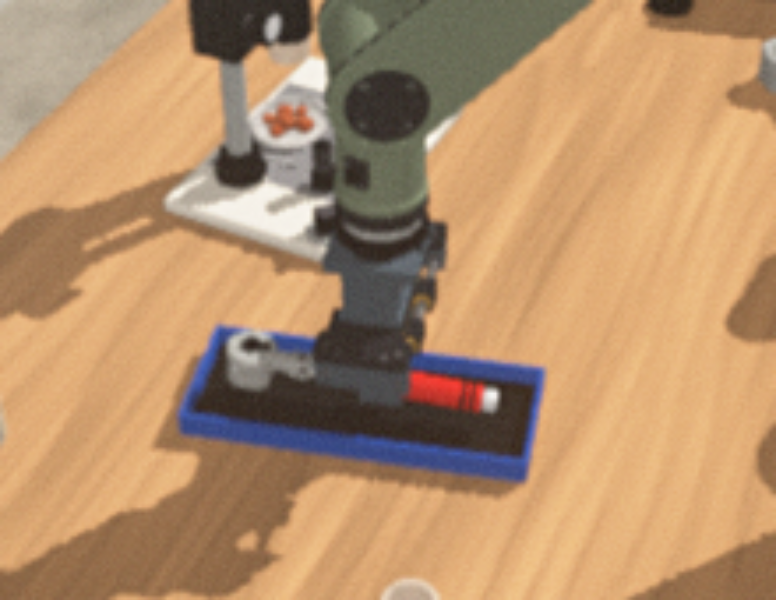

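View pics/w18.png

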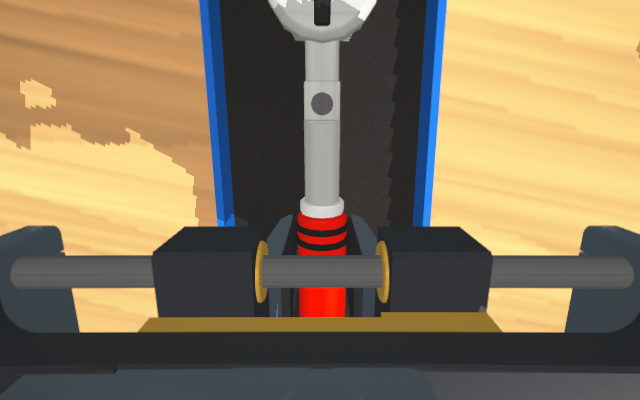

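{"api": "play_rows", "payload": {
  "motion": [
    [0,0,0.2,0,1],
    [0,0,0.2,0,1],
    [0,0,0.2,0,1],
    [0,0,0.2,0,1],
    [0,0,0.2,0,1],
    [0,0,0.2,0,1],
    [0,0,0.15,0,1],
    [0,0,0,0,1]
  ]
}}

```text
t: 19.82
eef_pos: [0.5007, 0.2945, 0.0154]
tool_rot: [0.995, 0.1, -0.0, 0.0]
contact_force: [0.2, 0.7, -4.0]
grip_width: 0.0236
```

```bash
python3 - <<'E'
from h import *
s,M=st()
E
```

```text
t 19.82 pos [0.5007 0.2945 0.0154] yaw 0.2003 z [-0.001 -0.001 -1.   ] Fw [ 0.22  0.65 -3.98] Ft [ 0.35 -0.6   3.98] M [0.04 0.07 0.04] w 0.0236 j [ 0.51  0.52  1.8  -0.    0.82  1.88]
```

{"api": "play_rows", "payload": {
  "motion": [
    [0,0,0.1,0,1],
    [0,0,0.1,0,1],
    [0,0,0.05,0,1],
    [0,0,0,0,1]
  ]
}}

```text
t: 20.15
eef_pos: [0.5009, 0.2946, 0.0133]
tool_rot: [0.995, 0.1, -0.0, 0.0]
contact_force: [-1.1, -0.4, -3.9]
grip_width: 0.0238
```

```bash
python3 - <<'E'
from h import *
s,M=st()
E
```

```text
t 20.15 pos [0.5009 0.2946 0.0133] yaw 0.2003 z [-0. -0. -1.] Fw [-1.09 -0.44 -3.89] Ft [-1.16  0.21  3.89] M [-0.02  0.04 -0.01] w 0.0238 j [ 0.51  0.52  1.81 -0.    0.82  1.88]
```

{"api": "play_rows", "payload": {
  "motion": [
    [0,0,0.1,0,1],
    [0,0,0.1,0,1],
    [0,0,0,0,1]
  ]
}}

```text
t: 20.4
eef_pos: [0.5011, 0.2947, 0.0116]
tool_rot: [0.995, 0.1, 0.0, -0.0]
contact_force: [0.4, 0.2, -0.6]
grip_width: 0.0236
```

```bash
python3 - <<'E'
from h import *
s,M=st()
E
```

```text
t 20.4 pos [0.5011 0.2947 0.0116] yaw 0.2002 z [ 0.  0. -1.] Fw [ 0.38  0.23 -0.65] Ft [ 0.41 -0.15  0.65] M [-0.01  0.23  0.07] w 0.0236 j [ 0.51  0.52  1.81 -0.    0.81  1.88]
```

{"api": "play_rows", "payload": {
  "motion": [
    [0,0,0,0,0.7],
    [0,0,0,0,0.6],
    [0,0,0,0,0.55],
    [0,0,0,0,0.55],
    [0,0,0,0,0.55],
    [0,0,-0.5,0,0.55],
    [0,0,-1,0,0.55],
    [0,0,-2,0,0.55],
    [0,0,-3,0,0.55],
    [0,0,-3,0,0.55],
    [0,0,-3,0,0.55],
    [0,0,-3,0,0.55],
    [0,0,0,0,0.55]
  ],
  "force": 20
}}

```text
t: 21.48
eef_pos: [0.5043, 0.2966, 0.1742]
tool_rot: [0.995, 0.1, 0.006, -0.003]
contact_force: [0.1, 0.5, -0.1]
grip_width: 0.041
```

```bash
python3 - <<'E'
from h import *
s,M=st()
c2=env.read_camera('side');save(cv2.resize(c2['img'][100:320,180:440],(709,600)),'side19.png')
c=env.read_camera('wrist');save(c['img'],'w19.png')
E
```

```text
t 21.48 pos [0.5043 0.2966 0.1742] yaw 0.2002 z [ 0.012  0.007 -1.   ] Fw [ 0.11  0.49 -0.14] Ft [ 0.2  -0.46  0.15] M [-0.01 -0.03  0.02] w 0.041 j [ 0.51  0.36  1.61 -0.    1.16  1.88]
```

View pics/side19.png

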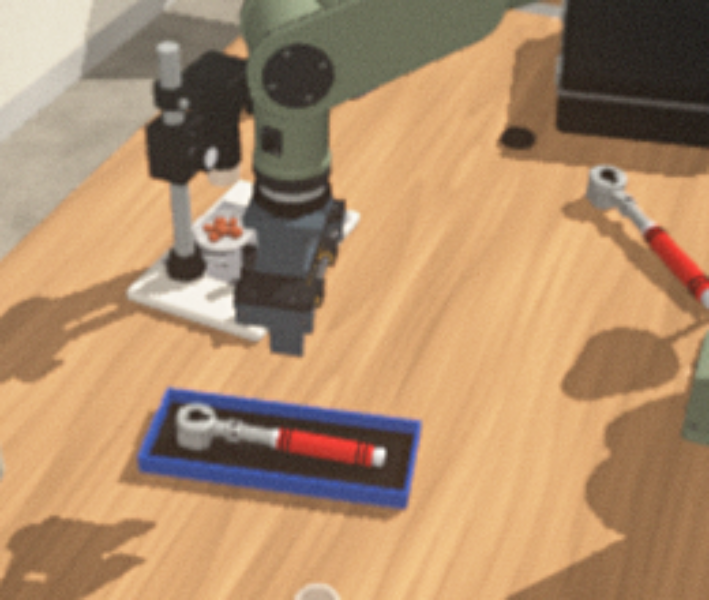

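View pics/w19.png

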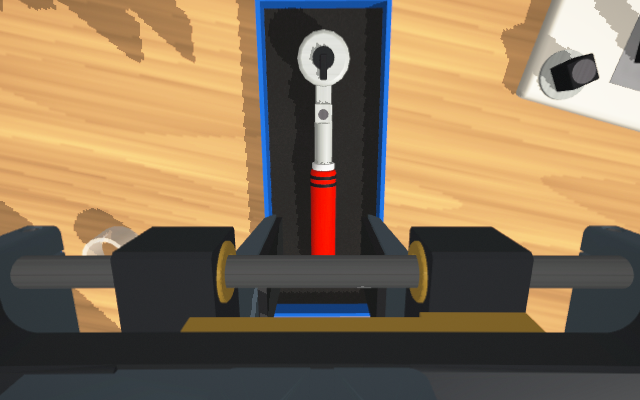

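{"api": "play_rows", "payload": {
  "motion": [
    [0,0,-2,0,0.55],
    [0,0,-2,0,0.55],
    [0,0,0,0,0.55],
    [0,0,0,0,0.55],
    [0,0,0,0,0.55],
    [0,0,0,0,0.55]
  ]
}}

```text
t: 22.08
eef_pos: [0.5, 0.2942, 0.2046]
tool_rot: [0.995, 0.1, -0.002, 0.001]
contact_force: [-0.1, -0.1, 0.4]
grip_width: 0.0413
```

```bash
python3 - <<'E'
from h import *
s,M=st()
c=env.read_camera('top');save(cv2.resize(c['img'][40:200,240:400],(600,600),interpolation=cv2.INTER_CUBIC),'top20.png')
print(env.close_job())
E
```

```text
t 22.08 pos [0.5    0.2942 0.2046] yaw 0.2003 z [-0.003 -0.002 -1.   ] Fw [-0.06 -0.11  0.41] Ft [-0.08  0.1  -0.41] M [-0.05  0.04 -0.01] w 0.0413 j [ 0.51  0.34  1.57 -0.    1.24  1.88]
the job is handed in; nothing more can be done
None
```

View pics/top20.png

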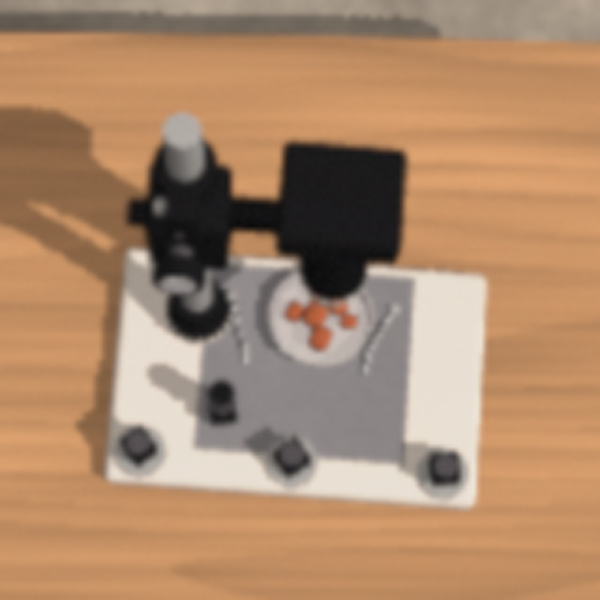

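The job is done and handed in at 22 s on the robot clock, well under the 72 s limit.

- **Pull:** I pulled the handle clockwise until the joint gave at about 7–8 N. I stopped at a fold of about 0.2 rad, judged from the wrist pictures; the end stop is at 0.38 rad.
- **Ease back:** I eased the handle back in contact with the finger, with the push still about 7 N until the joint closed. It then dropped to 3 N with the handle straight, and to near zero once I backed off.
- **Lift and lay down:** The wrench came straight up off the bolt and was lowered into the blue tray. The force reading showed it resting on the floor before I let go.

**Last checks:** The pictures show the wrench straight and well inside the tray, and the bolt, the other two bolts, dish and spare bolt where they should be. The arm is clear with no contact force.

I did not measure the bolt's angle directly after easing back. That it was not slackened rests on the handle only being eased back, with at most a light clockwise load. Just after the pads closed for the lift, the tool was pressing about 3 N clockwise on the handle. I shifted the tool slightly to ease it, but about 2.5 N remained during the first part of the lift, which is too little to turn the bolt.

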